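# Find and pull the roller that drags

## Task

Goods no longer run well along the small roller track on the packing table. Check the bearings by feel: draw a fingertip lightly across the top of each of the four rollers so that it turns about a sixth of a turn, and note how hard it pulls back. Lift the roller that drags straight up out of its slots and lay it flat inside the grey tray; leave the sound rollers seated in the track, never lean hard on a roller, and leave the can, the jar and the tape roll where they are.

Things in the scene. Friction and masses are not known exactly. Their poses are not given: they have to be found in the camera images.
- track: roller track fixed on the table: two aluminium rails 340 mm long, 72 mm high, 108 mm apart inside, thin tie rods near the table. Origin on the table under its middle; y axis along the rails, z up. The rollers lie across it, along its x axis, at y = -112.5, -37.5, 37.5 and 112.5 mm, axes 62 mm and tube tops 78 mm above the table, in open-topped slots 11.5 mm wide and 16 mm deep
- roller_1: one of four like rollers, in any order in the track: plain steel tube 32 mm in diameter, 94 mm long, turning on a steel axle 130 mm long whose flat-sided ends lie loose in the slots; about 0.23 kg. Origin at its middle, on its axis; x axis along the axle. It lifts straight up; 43 mm free to the next tube. Pressing on its middle with more than 20 N (less near an end) spoils the bearings
- roller_2: one of four like rollers, in any order in the track: plain steel tube 32 mm in diameter, 94 mm long, turning on a steel axle 130 mm long whose flat-sided ends lie loose in the slots; about 0.23 kg. Origin at its middle, on its axis; x axis along the axle. It lifts straight up; 43 mm free to the next tube. Pressing on its middle with more than 20 N (less near an end) spoils the bearings
- roller_3: one of four like rollers, in any order in the track: plain steel tube 32 mm in diameter, 94 mm long, turning on a steel axle 130 mm long whose flat-sided ends lie loose in the slots; about 0.23 kg. Origin at its middle, on its axis; x axis along the axle. It lifts straight up; 43 mm free to the next tube. Pressing on its middle with more than 20 N (less near an end) spoils the bearings
- roller_4: one of four like rollers, in any order in the track: plain steel tube 32 mm in diameter, 94 mm long, turning on a steel axle 130 mm long whose flat-sided ends lie loose in the slots; about 0.23 kg. Origin at its middle, on its axis; x axis along the axle. It lifts straight up; 43 mm free to the next tube. Pressing on its middle with more than 20 N (less near an end) spoils the bearings
- tube_1 (a joint): turning angle of the tube of roller_1 about its axle, rad, near 0 at the start, endless both ways; it stops soon after it is let go. A sound bearing holds a fingertip on the tube back with less than 0.3 N; the bad one, which looks no different, with nearly 3 N. A fingertip pressed on with 6 to 8 N turns either kind, the bad one with some slip
- tube_2 (a joint): turning angle of the tube of roller_2 about its axle, rad, near 0 at the start, endless both ways; it stops soon after it is let go. A sound bearing holds a fingertip on the tube back with less than 0.3 N; the bad one, which looks no different, with nearly 3 N. A fingertip pressed on with 6 to 8 N turns either kind, the bad one with some slip
- tube_3 (a joint): turning angle of the tube of roller_3 about its axle, rad, near 0 at the start, endless both ways; it stops soon after it is let go. A sound bearing holds a fingertip on the tube back with less than 0.3 N; the bad one, which looks no different, with nearly 3 N. A fingertip pressed on with 6 to 8 N turns either kind, the bad one with some slip
- tube_4 (a joint): turning angle of the tube of roller_4 about its axle, rad, near 0 at the start, endless both ways; it stops soon after it is let go. A sound bearing holds a fingertip on the tube back with less than 0.3 N; the bad one, which looks no different, with nearly 3 N. A fingertip pressed on with 6 to 8 N turns either kind, the bad one with some slip
- grey_tray: loose, empty, rectangular grey plastic tray, 135 x 194 mm at the rim, 52 mm high, about 0.4 kg. Origin at the middle of its underside, y axis along the long side, z up. The floor inside is about 92 mm (x) by 146 mm (y) and lies 8 to 15 mm above the table, so that a roller fits with its axle along y
- drink_can: drink can, 53 mm in diameter and 134 mm high, standing behind the track; origin at the middle of its underside. Not to be moved
- gold_jar: dessert jar with a gold lid, 72 mm in diameter and 82 mm high, standing behind the track; origin at the middle of its underside. Not to be moved
- tape_roll: roll of masking tape, 104 mm in diameter and 18 mm high, lying flat to the left of the track; origin at the middle of its underside. Not to be moved

How it is judged (in metres and radians):
On the way:
1. every one of the four rollers has been made to turn, at least 0.4 rad (a sixteenth of a turn) either way ((value of joint tube_1 above 0.4 rad or value of joint tube_1 below -0.4 rad) and (value of joint tube_2 above 0.4 rad or value of joint tube_2 below -0.4 rad) and (value of joint tube_3 above 0.4 rad or value of joint tube_3 below -0.4 rad) and (value of joint tube_4 above 0.4 rad or value of joint tube_4 below -0.4 rad)), for 0.05 s.
At the end, for the whole second after the job is handed in: the tube of the dragging roller (dragging_tube) rests in the upright grey tray, its middle within 45 mm of the tray's middle along both sides and under 45 mm above its underside; the sound rollers' tubes are within 6 mm of their starts; all rollers lie level within 0.25 rad and at rest (x of dragging_tube in the frame of grey_tray between -0.045 and 0.045 m and y of dragging_tube in the frame of grey_tray between -0.045 and 0.045 m and z of dragging_tube in the frame of grey_tray below 0.045 m and contact force between dragging_tube and grey_tray above 0.3 N and angle between grey_tray's own z axis and vertical below 0.1 rad and distance of each of sound_tube_a, sound_tube_b, sound_tube_c from where it was at the start of the episode below 0.006 m and linear speed of each of roller_1, roller_2, roller_3, roller_4 below 0.05 m/s and angle between each of roller_1, roller_2, roller_3, roller_4's own x axis and vertical above 1.32 rad); the robot touches nothing.
It fails at once if a roller is leaned on: more than 12 N between it and the slot floors of either rail (about 20 N pressed on its middle) (contact force between any of roller_1, roller_2, roller_3, roller_4 and slot_floor_near above 12 N or contact force between any of roller_1, roller_2, roller_3, roller_4 and slot_floor_far above 12 N).
It fails at once if a sound roller is lifted out of its slots (distance of any of sound_tube_a, sound_tube_b, sound_tube_c from where it was at the start of the episode above 0.012 m).
It fails at once if a roller is dropped (moves faster than 0.7 m/s with the fingers off it) ((linear speed of roller_1 above 0.7 m/s and contact force between the fingers and roller_1 below 0.1 N) or (linear speed of roller_2 above 0.7 m/s and contact force between the fingers and roller_2 below 0.1 N) or (linear speed of roller_3 above 0.7 m/s and contact force between the fingers and roller_3 below 0.1 N) or (linear speed of roller_4 above 0.7 m/s and contact force between the fingers and roller_4 below 0.1 N)).
It fails at once if the drink can, the gold-lidded jar or the tape roll is pushed more than 2 cm (distance of any of drink_can, gold_jar, tape_roll from where it was at the start of the episode above 0.02 m).
It also fails if it takes over 66 s, if anything falls off the work surface, if the arm or the gripper's body presses on something with over 40 N, if the wrist force passes 120 N, or if a joint passes its speed limit or range.

## Robot

A 6-joint arm with a two-finger parallel gripper is mounted at the origin on a cart in front of the work surface, level with it; the furniture and walls round the work are solid. World frame = base frame: x ahead of the robot, y to its left, z up, the work surface at z = 0. Lengths are in mm, angles in rad, forces in N, time in s.
With the tool pointing down it reaches from about 275 to 1000 mm from the base axis. Payload 8.4 kg.
Tool frame: the origin (TCP) lies between the finger pads; the fingertips stand r.tips_ahead ahead of it and the grasp point (between the pads) lies 6 mm ahead of it (r.tips_ahead is the distance from the TCP to the fingertips, in mm); z points along the fingers, y is the line along which they close (so a half turn about z gives the same grasp; the last joint's range is limited). The gripper opens to 85 mm and grips with 20 to 120 N. Pads are 22 mm wide; open, the fingers measure 114 mm over their backs; the gripper's body (76 mm by 85 mm) begins 54 mm behind the grasp point. The pads swing forward as they close: fully open they stand 13 mm farther back than shut.
Start: joints at [1.142, 0.353, 1.633, -0, 1.155, -0.002], TCP at [258.724, 568.938, 256.281] pointing down, gripper open.
Joint ranges: [-2.63, 2.63], [-0.92, 2.1], [0.06, 2.66], [-1.3, 4.44], [0, 2.69], [-3.02, 3.02]. Speed limits (rad/s): [2.22, 2.22, 2.79, 3.14, 3.14, 3.14].

## Interface

Orientations are given as [roll, pitch, yaw] about the fixed x, y, z axes, in that order (R = Rz(yaw) Ry(pitch) Rx(roll)).
In Python, from rig import r gives the robot as it stands.
- The arm moves only by the tool carry_out, never from a script. Its arguments are lists of equal length, an entry for each row: "delta_pos": the shift along the tool's x, y, z in m, a list of three; "rot": the turn, a rotation vector about the tool's x, y, z in degrees, a list of three. A call has 1 to 8 rows; each row is the pose to reach, as a shift and turn from the pose commanded when the call began, along the tool's axes at that moment; what a row does not reach only later rows make up. A row lasts 1/8 s, in which the tool goes at most 62.5 mm and 10.7 degrees, less where a joint would pass 70% of its speed; a pose out of reach is approached as far as the arm can. A call with a gripper value outside its range is refused whole. "claw" is the finger opening in m, from 0 to 0.0854, set as the call begins (left out, the last holds). The fingers move at their own pace and stop on an object; "grip_force" is the grip in N (left out, the last holds). Time passes only in rows, so rows that repeat a pose let the fingers close. It gives the time, the measured TCP pose, the force, the opening and the grip force at its end, in the units of the state.
- r.sense(): the state, without advancing time (a new reading comes with each control period).
- r.grab_frame(name): name is "side" or "top"; returns the picture (420x560x3 uint8, blue, green, red); there is no depth.
- r.camera_info(name): a dict with "fx", "fy", "cx", "cy" (pixels), "distortion" ([k1, k2, p1, p2, k3] as OpenCV has them; the pictures are not rectified), "pose" (4x4, takes a point from camera to world coordinates). Camera axes: x right, y down, z forward; pixel columns grow to the right and rows downward; lengths in mm; the calibration is good to about 2 mm. A picture is of the moment at which its call begins. camera_info takes no time and is no camera call.
- r.sign_off(): hands the job in; it is judged then, once.
Trained networks look in the newest picture that a camera, given by its name, has taken for a name from the list of things; names that differ only in an ending like _2 or _b are one class to them, and where a whole thing is asked for, a point or a joint stands for the part that bears it (a point fixed in the world has none). Each returns a list of dicts, best first, with "p" (0 to 1); they miss things now and then, are a little off and sometimes report something else, mostly with a low value. They report only what shows in the picture. A call takes as long as a camera call.
- r.recognise(thing, camera): "box" ([left, top, right, bottom] in pixels, round what is visible of it).
- r.cut_out(thing, camera): "mask" (420x560 bool, what is visible of it) and "box" ([left, top, right, bottom] in pixels, round what is visible of it).
The state is a dict: "clock": time; "qpos": joint angles; "qvel": joint speeds; "joint_efforts": joint torques, N m; "eef_pos": TCP position; "tcp_rot": TCP orientation; "contact_force": force on the tool from outside, world axes, zero at the start; "wrist_torque": the same for the moment, N m; "opening": opening from 0.0 (shut) to 1.0 (fully open); "grasp_force": force on a finger pad.
Only numpy, scipy, OpenCV 4.12 (cv2) and the standard library are available. Lean on these libraries where they do the work, as an engineer would, in place of code of your own. Each camera call takes 0.05 s, during which the arm holds its last target. There are 200 camera calls.

## Working session

There is one attempt and no reset: what is moved stays moved. The work goes in short steps, Python scripts to look and compute and a tool call to move; the robot and the scene stay as the last step left them, time stands still between calls to the robot, and variables do not carry over. Pictures are saved under pics/ and viewed, at most 10 in all, crops included, and the job is handed in when it is done.

Besides the shell and the picture viewer there is one more tool, called after "Request:" as name(argument=value, ...) on one line, values as JSON. carry_out: Moves the arm, as the interface text tells. Its arguments: {"type":"object","properties":{"delta_pos":{"type":"array","items":{"type":"array","items":{"type":"number"}}},"rot":{"type":"array","items":{"type":"array","items":{"type":"number"}}},"claw":{"type":"number"},"grip_force":{"type":"number"}},"required":["delta_pos","rot"]}

```bash
mkdir -p pics; ls; cat > h.py <<'E'
import numpy as np, cv2
from rig import r
def ray(cam,px):
    c=r.camera_info(cam);K=np.array([[c['fx'],0,c['cx']],[0,c['fy'],c['cy']],[0,0,1.]])
    u=cv2.undistortPoints(np.array(px,float).reshape(-1,1,2),K,np.array(c['distortion'],float)).reshape(-1,2)
    T=np.array(c['pose']);return T[:3,3],np.c_[u,np.ones(len(u))]@T[:3,:3].T
def at(cam,px,z):
    o,d=ray(cam,px);return o+d*((z-o[2])/d[:,2])[:,None]
E
python3 - <<'E'
from h import *
for c in ("top","side"):
    cv2.imwrite(f"pics/{c}0.png",r.grab_frame(c))
    print(c,np.round(r.camera_info(c)['pose'],2).tolist())
    for t in ("roller_1","grey_tray","track","drink_can","gold_jar","tape_roll"):
        print(t,[(np.round(d['box']).tolist(),round(d['p'],2)) for d in r.recognise(t,c)][:6])
print(r.sense(),r.tips_ahead)
E
```

```text
pics
top [[-0.01, -0.98, 0.2, 253.82], [-1.0, 0.01, 0.0, 79.24], [-0.0, -0.2, -0.98, 1625.96], [0.0, 0.0, 0.0, 1.0]]
roller_1 [([298.0, 229.0, 315.0, 276.0], 0.88), ([273.0, 227.0, 287.0, 271.0], 0.83), ([224.0, 225.0, 240.0, 267.0], 0.78), ([252.0, 232.0, 262.0, 268.0], 0.68), ([226.0, 152.0, 254.0, 178.0], 0.53)]
grey_tray [([353.0, 210.0, 420.0, 260.0], 0.61)]
track [([210.0, 225.0, 326.0, 282.0], 0.61)]
drink_can [([277.0, 166.0, 297.0, 189.0], 0.55), ([225.0, 231.0, 242.0, 263.0], 0.5)]
gold_jar [([229.0, 151.0, 253.0, 178.0], 0.92)]
tape_roll [([142.0, 257.0, 176.0, 290.0], 0.8)]
side [[-0.98, -0.08, 0.17, 300.18], [-0.19, 0.48, -0.86, 1428.73], [-0.02, -0.87, -0.49, 832.93], [0.0, 0.0, 0.0, 1.0]]
roller_1 [([293.0, 202.0, 338.0, 213.0], 0.83), ([282.0, 225.0, 321.0, 234.0], 0.77), ([292.0, 214.0, 332.0, 228.0], 0.73), ([277.0, 238.0, 322.0, 249.0], 0.61)]
grey_tray [([286.0, 171.0, 325.0, 203.0], 0.7)]
track [([272.0, 202.0, 337.0, 272.0], 0.81)]
drink_can [([232.0, 188.0, 252.0, 230.0], 0.84)]
gold_jar [([205.0, 217.0, 234.0, 251.0], 0.63)]
tape_roll [([291.0, 294.0, 337.0, 321.0], 0.64)]
{'clock': 0.7, 'qpos': array([ 1.14158716e+00,  3.53041302e-01,  1.63340217e+00,  5.35539013e-05,
        1.15521334e+00, -2.42778517e-03]), 'qvel': array([-0.00036246,  0.00037447,  0.00016957, -0.00053293,  0.0009929 ,
        0.00092839]), 'joint_efforts': array([-2.29912832e-03, -6.05008936e+01, -3.42385125e+01, -8.68216125e-05,
        1.12928072e-03, -1.92034702e-05]), 'eef_pos': array([258.71415582, 568.93439404, 256.2542251 ]), 'tcp_rot': array([-3.14152861e+00, -4.91496901e-05,  2.71478965e+00]), 'contact_force': array([-1.03231003,  0.11495798,  1.08948114]), 'wrist_torque': array([0.03002104, 0.02516597, 0.00720087]), 'grasp_force': 0.0, 'opening': 1.0015613737460858} 25.0
```

View pics/top0.png

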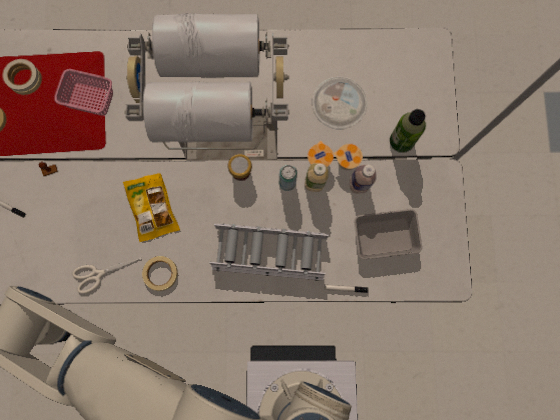

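View pics/side0.png

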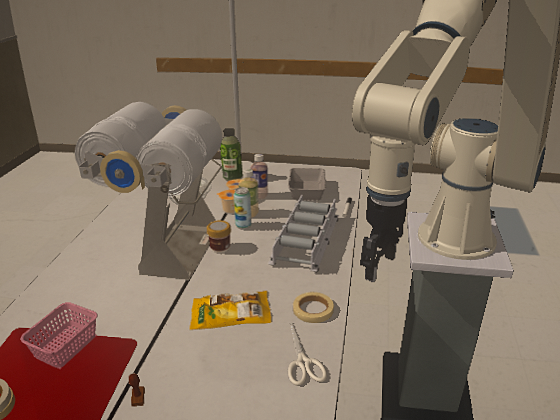

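The top view shows the track at cols 213-327, rows 226-280, with four rollers, and the tray at cols 355-420, rows 210-258. The side view agrees. Next I'll look closer at the track and tray and measure them.

```bash
python3 - <<'E'
from h import *
im=r.grab_frame("top")
cv2.imwrite("pics/top1.png",cv2.resize(im[200:300,205:430],None,fx=3.5,fy=3.5,interpolation=cv2.INTER_CUBIC))
for d in r.cut_out("roller_1","top"):
    m=d['mask'].astype(np.uint8);ys,xs=np.nonzero(m)
    p=at("top",np.c_[xs,ys],70)[:,:2]
    (c,s,a)=cv2.minAreaRect(p.astype(np.float32))
    w=np.linalg.svd(p-p.mean(0),full_matrices=False)[2][0]
    print(round(d['p'],2),d['box'],p.mean(0).round(1),np.round(c,1),np.round(s,1),np.degrees(np.arctan2(w[1],w[0])).round(1))
for t,z in (("grey_tray",52),("track",72)):
  for d in r.cut_out(t,"top"):
    ys,xs=np.nonzero(d['mask'])
    p=at("top",np.c_[xs,ys],z)[:,:2]
    print(t,round(d['p'],2),d['box'],p.mean(0).round(1),cv2.minAreaRect(p.astype(np.float32)))
E
```

```text
0.76 [249.7, 229.4, 261.8, 271.6] [475.8 130.2] [475.4 129.4] [ 34.3 119.4] 174.6
0.76 [225.7, 223.5, 239.8, 264.6] [487.8 204.3] [487.7 203.7] [ 33.2 125.5] 173.8
0.62 [274.5, 228.4, 287.2, 273.0] [467.   56.3] [467.4  56.4] [ 31.7 128.2] 174.2
0.56 [299.8, 234.6, 312.6, 273.0] [460.7 -17.2] [461. -17.] [ 29.5 109.5] 175.9
grey_tray 0.64 [351.9, 209.5, 424.2, 261.5] [ 518.1 -263.2] ((519.2465209960938, -263.2257080078125), (136.5304718017578, 192.88925170898438), 7.11812686920166)
track 0.15 [228.5, 152.2, 252.5, 181.5] [723.6 181.4] ((723.8868408203125, 182.812744140625), (72.57437896728516, 80.74107360839844), 72.2938461303711)
```

View pics/top1.png

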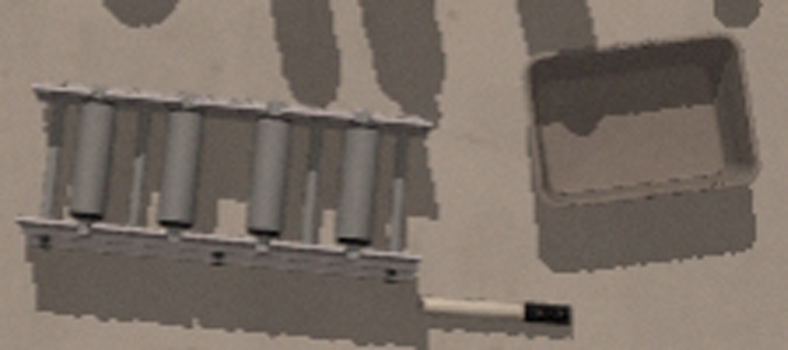

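The crop shows the far rail top from (33,88) to (432,125), the near rail's top edge from (18,220) to (420,258), and the four rollers at about (95,160), (181,168), (270,176) and (358,184). The tray rim runs from (527,60) to (757,180).

```bash
python3 - <<'E'
from h import *
c=np.array([[33,88],[432,125],[18,220],[420,258]])/3.5+[205,200]-.36
p=at("top",c,72)[:,:2];print(p.round(1))
for a,b in((0,1),(2,3),(0,2),(1,3)):
    d=p[a]-p[b];print(np.linalg.norm(d).round(1),np.degrees(np.arctan2(d[1],d[0])).round(2))
print(p.mean(0))
# tube ends along centreline in crop, z=62..78
q=np.array([[99,100],[87,214],[185,108],[174,222],[274,116],[263,232],[362,124],[352,240]])/3.5+[205,200]-.36
P=at("top",q,74)[:,:2];print(P.round(1));M=(P[::2]+P[1::2])/2
print(M.round(1),M.mean(0));d=np.polyfit(M[:,1],M[:,0],1);print(np.degrees(np.arctan(d[0])))
# side check
for dd in r.cut_out("roller_1","side") if r.grab_frame("side") is not None else []:
    ys,xs=np.nonzero(dd['mask']);print(round(dd['p'],2),at("side",np.c_[xs,ys],70).mean(0).round(1))
for t in("gold_jar","drink_can"):
  for dd in r.recognise(t,"side")[:1]:
    b=dd['box'];print(t,at("side",[[(b[0]+b[2])/2,b[3]]],0).round())
E
```

```text
[[544.9 254.3]
 [510.9 -83. ]
 [432.8 264.9]
 [399.1 -69.9]]
339.1 84.26
336.5 84.24
112.5 -5.4
112.6 -6.69
[471.92384447  91.5628134 ]
[[533.8 198.1]
 [437.2 207.2]
 [526.4 125.4]
 [430.  134.6]
 [519.1  50.3]
 [421.2  60.4]
 [511.8 -23.9]
 [414.1 -13.6]]
[[485.5 202.7]
 [478.2 130. ]
 [470.2  55.3]
 [463.  -18.7]] [474.21003726  92.32131314]
5.84986827441502
0.96 [487.1 215.3  70. ]
0.83 [477.4 142.   70. ]
0.65 [466.5  70.7  70. ]
0.51 [461.9  -6.2  70. ]
gold_jar [[ 513. -170.    0.]]
drink_can [[680.  81.   0.]]
```

```bash
cat >> h.py <<'E'
from scipy.spatial.transform import Rotation as Ro
C=np.array([474.,92.]);th=np.radians(-5.8);TX=np.array([np.cos(th),np.sin(th)]);TY=np.array([-TX[1],TX[0]])
def go(xy,z,yaw):
    s=r.sense();R=Ro.from_euler('xyz',s['tcp_rot'])
    d=R.inv().apply(np.r_[xy,z]-s['eef_pos']);w=(R.inv()*Ro.from_euler('xyz',[np.pi,0,np.radians(yaw)])).as_rotvec(degrees=True)
    print('clock',s['clock'],'d(m)',(d/1000).round(4).tolist(),'rot',w.round(2).tolist(),'tips',r.tips_ahead)
def st():
    s=r.sense();f=s['contact_force'];print(round(s['clock'],3),'pos',s['eef_pos'].round(2),'f',f.round(2),'along',round(f[:2]@TY,2),'across',round(f[:2]@TX,2),'open',s['opening'],'tips',r.tips_ahead,s['qpos'].round(3))
E
python3 -c "
from h import *
go(C+TY*(112.5+8),140,84.2)"
```

```text
clock 1.1 d(m) [-0.3548, -0.2309, 0.1163] rot [0.0, 0.0, 71.35] tips 25.0
```

Request:
carry_out(delta_pos=[[-0.051,-0.033,0.0],[-0.101,-0.066,0.01],[-0.152,-0.099,0.02],[-0.203,-0.132,0.03],[-0.253,-0.165,0.05],[-0.304,-0.198,0.07],[-0.355,-0.231,0.09],[-0.355,-0.231,0.106]], rot=[[0,0,10],[0,0,20],[0,0,30],[0,0,40],[0,0,50],[0,0,60],[0,0,70],[0,0,71.35]], claw=0, grip_force=20)

```text
clock: 2.1
eef_pos: [488.0, 208.7, 149.7]
tcp_rot: [3.141, 0.0, 1.463]
contact_force: [0.2, 0.2, -0.7]
opening: -0.001
grasp_force: 0.0
```

```bash
python3 -c "
from h import *
st();go(C+TY*(112.5+8),110,84.2)
im=r.grab_frame('top');cv2.imwrite('pics/t2.png',cv2.resize(im[190:300,195:345],None,fx=5,fy=5,interpolation=cv2.INTER_CUBIC))"
```

```text
2.1 pos [488.01 208.73 149.74] f [ 0.2   0.2  -0.66] along 0.22 across 0.18 open -0.0009177861597989788 tips 25.0 [ 4.020e-01  3.400e-01  1.928e+00 -1.000e-03  8.730e-01  5.100e-01]
clock 2.1 d(m) [0.0029, -0.0022, 0.0397] rot [0.04, 0.01, -0.39] tips 25.0
```

View pics/t2.png

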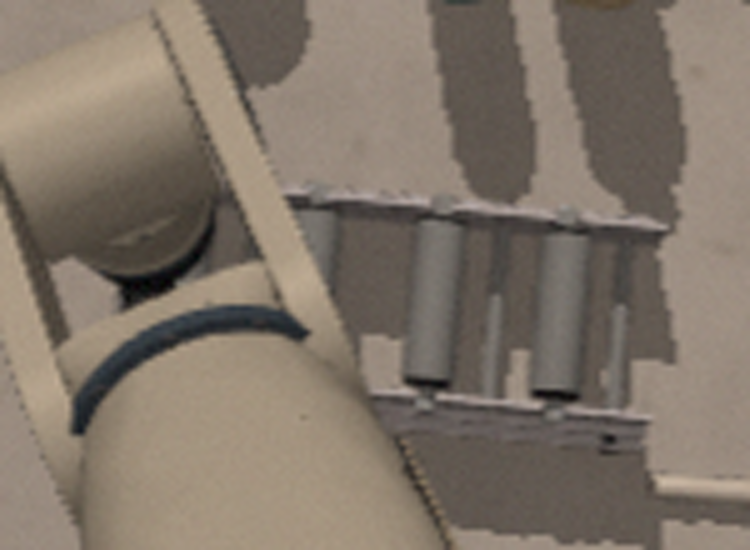

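The arm hides the fingertip, as expected, and rollers 3 and 4 stay put. I'll descend to just above the tube top.

Request:
carry_out(delta_pos=[[0.003,-0.002,0.02],[0.003,-0.002,0.04],[0.003,-0.002,0.0435],[0.003,-0.002,0.045],[0.003,-0.002,0.045]], rot=[[0,0,0],[0,0,0],[0,0,0],[0,0,0],[0,0,0]])

```text
clock: 2.78
eef_pos: [484.8, 215.4, 106.0]
tcp_rot: [3.141, -0.001, 1.47]
contact_force: [-0.9, 0.1, -0.0]
opening: 0.002
grasp_force: 0.0
```

```bash
python3 -c "
from h import *
st();s=r.sense();print((s['eef_pos'][:2]-C)@TY,(s['eef_pos'][:2]-C)@TX)"
```

```text
2.775 pos [484.82 215.42 105.98] f [-0.86  0.08 -0.02] along -0.01 across -0.86 open 0.0024479205962904013 tips 25.0 [0.415 0.405 1.956 0.    0.779 0.516]
123.88297736169947 -1.711822256934688
```

Request:
carry_out(delta_pos=[[-0.004,0,0.001],[-0.004,0,0.002],[-0.004,0,0.0025],[-0.004,0,0.0025]], rot=[[0,0,0],[0,0,0],[0,0,0],[0,0,0]])

```text
clock: 3.28
eef_pos: [484.3, 210.9, 103.0]
tcp_rot: [3.141, -0.0, 1.469]
contact_force: [-0.1, -0.6, 2.5]
opening: -0.001
grasp_force: 1.3
```

Request:
carry_out(delta_pos=[[0,0,0.0003],[0,0,0.0003],[0,0,0.0003]], rot=[[0,0,0],[0,0,0],[0,0,0]])

```text
clock: 3.65
eef_pos: [484.3, 211.1, 102.8]
tcp_rot: [3.141, -0.0, 1.469]
contact_force: [-1.4, 0.4, 4.9]
opening: -0.0
grasp_force: 3.0
```

Request:
carry_out(delta_pos=[[0,0,0.0002],[-0.002,0,0.0002],[-0.004,0,0.0002],[-0.006,0,0.0002],[-0.008,0,0.0002]], rot=[[0,0,0],[0,0,0],[0,0,0],[0,0,0],[0,0,0]])

```text
clock: 4.28
eef_pos: [483.6, 203.2, 102.8]
tcp_rot: [3.141, -0.001, 1.469]
contact_force: [-1.6, 0.8, 7.2]
opening: 0.001
grasp_force: 4.0
```

Request:
carry_out(delta_pos=[[-0.002,0,0],[-0.004,0,0],[-0.006,0,0],[-0.007,0,0]], rot=[[0,0,0],[0,0,0],[0,0,0],[0,0,0]])

```text
clock: 4.78
eef_pos: [482.9, 196.2, 102.8]
tcp_rot: [3.141, -0.0, 1.469]
contact_force: [-1.4, -0.0, 7.9]
opening: -0.002
grasp_force: 3.8
```

```bash
python3 -c "
from h import *
st();s=r.sense();print((s['eef_pos'][:2]-C)@TY,(s['eef_pos'][:2]-C)@TX,s['wrist_torque'])"
```

```text
4.775 pos [482.87 196.15 102.79] f [-1.36 -0.03  7.94] along -0.17 across -1.35 open -0.0015554394811683853 tips 25.0 [0.383 0.399 1.977 0.    0.765 0.484]
104.51360895431368 -1.699012483393531 [ 0.0705226   0.27587546 -0.00565112]
```

Request:
carry_out(delta_pos=[[0,0,-0.008],[-0.02,0,-0.012],[-0.06,0,-0.012],[-0.06,0,-0.012],[-0.06,0,-0.004],[-0.06,0,-0.001],[-0.06,0,-0.0003],[-0.06,0,-0.0003]], rot=[[0,0,0],[0,0,0],[0,0,0],[0,0,0],[0,0,0],[0,0,0],[0,0,0],[0,0,0]])

```text
clock: 5.78
eef_pos: [476.6, 137.1, 102.8]
tcp_rot: [-3.141, -0.0, 1.47]
contact_force: [-3.3, -1.0, 8.1]
opening: 0.0
grasp_force: 4.0
```

Request:
carry_out(delta_pos=[[-0.002,0,-0.0001],[-0.004,0,-0.0001],[-0.006,0,-0.0001],[-0.008,0,-0.0001]], rot=[[0,0,0],[0,0,0],[0,0,0],[0,0,0]])

```text
clock: 6.28
eef_pos: [475.8, 129.1, 102.8]
tcp_rot: [-3.141, -0.0, 1.47]
contact_force: [-2.3, 0.2, 7.1]
opening: -0.001
grasp_force: 3.7
```

Request:
carry_out(delta_pos=[[-0.002,0,0],[-0.004,0,0],[-0.006,0,0],[-0.007,0,0]], rot=[[0,0,0],[0,0,0],[0,0,0],[0,0,0]])

```text
clock: 6.78
eef_pos: [475.1, 122.0, 102.8]
tcp_rot: [-3.141, -0.0, 1.47]
contact_force: [-1.4, 0.3, 6.6]
opening: -0.002
grasp_force: 3.4
```

```bash
python3 -c "
from h import *
st();s=r.sense();print((s['eef_pos'][:2]-C)@TY,(s['eef_pos'][:2]-C)@TX,s['wrist_torque'])"
```

```text
6.775 pos [475.13 122.02 102.83] f [-1.44  0.31  6.61] along 0.16 across -1.46 open -0.001755334518241992 tips 25.0 [0.248 0.362 2.041 0.    0.739 0.348]
29.983237091760643 -1.9081728611103188 [0.08895643 0.34881502 0.05545176]
```

Roller 2 is sound. Next is roller 3.

Request:
carry_out(delta_pos=[[0,0,-0.008],[-0.02,0,-0.012],[-0.06,0,-0.012],[-0.06,0,-0.012],[-0.06,0,-0.004],[-0.06,0,-0.001],[-0.06,0,-0.0003],[-0.06,0,-0.0003]], rot=[[0,0,0],[0,0,0],[0,0,0],[0,0,0],[0,0,0],[0,0,0],[0,0,0],[0,0,0]])

```text
clock: 7.78
eef_pos: [469.0, 62.3, 102.9]
tcp_rot: [-3.141, -0.0, 1.47]
contact_force: [-1.3, 0.0, 4.1]
opening: -0.005
grasp_force: 1.6
```

Request:
carry_out(delta_pos=[[0,0,0.0004],[-0.002,0,0.0004],[-0.004,0,0.0004],[-0.006,0,0.0004],[-0.008,0,0.0004]], rot=[[0,0,0],[0,0,0],[0,0,0],[0,0,0],[0,0,0]])

```text
clock: 8.4
eef_pos: [468.2, 54.1, 102.8]
tcp_rot: [-3.141, -0.0, 1.47]
contact_force: [-2.9, -0.9, 6.3]
opening: -0.001
grasp_force: 3.6
```

Request:
carry_out(delta_pos=[[-0.002,0,0],[-0.004,0,0],[-0.006,0,0],[-0.007,0,0]], rot=[[0,0,0],[0,0,0],[0,0,0],[0,0,0]])

```text
clock: 8.9
eef_pos: [467.5, 47.0, 102.8]
tcp_rot: [-3.141, -0.0, 1.47]
contact_force: [-2.9, 0.4, 5.5]
opening: 0.002
grasp_force: 3.3
```

```bash
python3 -c "
from h import *
st();s=r.sense();print((s['eef_pos'][:2]-C)@TY,(s['eef_pos'][:2]-C)@TX,s['wrist_torque'])"
```

```text
8.9 pos [467.48  47.02 102.8 ] f [-2.93  0.38  5.55] along 0.08 across -2.96 open 0.002409657700633115 tips 25.0 [0.097 0.336 2.084 0.    0.721 0.198]
-45.413683025675596 -1.943433773477096 [0.02982617 0.39954162 0.03763429]
```

Request:
carry_out(delta_pos=[[0,0,-0.008],[-0.02,0,-0.012],[-0.06,0,-0.012],[-0.06,0,-0.012],[-0.06,0,-0.004],[-0.06,0,-0.001],[-0.06,0,-0.0003],[-0.06,0,-0.0003]], rot=[[0,0,0],[0,0,0],[0,0,0],[0,0,0],[0,0,0],[0,0,0],[0,0,0],[0,0,0]])

```text
clock: 9.9
eef_pos: [461.3, -12.3, 102.8]
tcp_rot: [-3.141, -0.0, 1.47]
contact_force: [-1.2, 0.6, 3.0]
opening: 0.005
grasp_force: 1.5
```

Request:
carry_out(delta_pos=[[0,0,0.0005],[-0.002,0,0.0005],[-0.004,0,0.0005],[-0.006,0,0.0005],[-0.008,0,0.0005]], rot=[[0,0,0],[0,0,0],[0,0,0],[0,0,0],[0,0,0]])

```text
clock: 10.52
eef_pos: [460.6, -20.3, 102.8]
tcp_rot: [-3.141, -0.0, 1.47]
contact_force: [-3.4, 2.2, 9.9]
opening: 0.002
grasp_force: 4.7
```

Request:
carry_out(delta_pos=[[-0.002,0,0],[-0.004,0,0],[-0.006,0,0],[-0.007,0,0]], rot=[[0,0,0],[0,0,0],[0,0,0],[0,0,0]])

```text
clock: 11.02
eef_pos: [459.9, -27.3, 102.7]
tcp_rot: [-3.142, -0.0, 1.47]
contact_force: [-3.5, 1.6, 8.6]
opening: -0.0
grasp_force: 4.4
```

```bash
python3 -c "
from h import *
st();s=r.sense();print((s['eef_pos'][:2]-C)@TY,(s['eef_pos'][:2]-C)@TX,s['wrist_torque'])"
```

```text
11.025 pos [459.93 -27.32 102.74] f [-3.52  1.6   8.63] along 1.23 across -3.66 open -9.280861062633993e-05 tips 25.0 [-6.300e-02  3.250e-01  2.103e+00  1.000e-03  7.140e-01  3.800e-02]
-120.13448074991771 -1.942600785879281 [ 0.50538954  0.38185609 -0.03561675]
```

Roller 4 clearly pulls back: wrist torque is 0.5 N m against under 0.1 on the others. A sideways preload may have made it slip, though, so I'll stroke it again the same way with that relieved.

Request:
carry_out(delta_pos=[[0,0,-0.006],[0.015,-0.0004,-0.006],[0.015,-0.0004,-0.002],[0.015,-0.0004,-0.0005],[0.015,-0.0008,0.0],[0.013,-0.0008,0.0],[0.011,-0.0008,0.0],[0.008,-0.0008,0.0]], rot=[[0,0,0],[0,0,0],[0,0,0],[0,0,0],[0,0,0],[0,0,0],[0,0,0],[0,0,0]])

```text
clock: 12.02
eef_pos: [460.2, -19.7, 102.8]
tcp_rot: [3.141, -0.0, 1.469]
contact_force: [-1.8, 2.7, 9.0]
opening: 0.002
grasp_force: 4.5
```

```bash
python3 -c "
from h import *
st();s=r.sense();print((s['eef_pos'][:2]-C)@TY,(s['eef_pos'][:2]-C)@TX,s['wrist_torque'])"
```

```text
12.025 pos [460.18 -19.68 102.78] f [-1.84  2.69  9.02] along 2.49 across -2.1 open 0.001801266304567372 tips 25.0 [-4.600e-02  3.240e-01  2.103e+00  1.000e-03  7.130e-01  5.500e-02]
-112.50883734204194 -2.4631867130269196 [0.43005412 0.26719441 0.04293527]
```

Request:
carry_out(delta_pos=[[-0.002,0,0],[-0.004,0,0],[-0.006,0,0],[-0.008,0,0]], rot=[[0,0,0],[0,0,0],[0,0,0],[0,0,0]])

```text
clock: 12.52
eef_pos: [459.4, -27.7, 102.7]
tcp_rot: [3.141, -0.0, 1.469]
contact_force: [-1.3, 3.1, 7.8]
opening: -0.0
grasp_force: 3.9
```

```bash
python3 -c "
from h import *
st();s=r.sense();print((s['eef_pos'][:2]-C)@TY,(s['eef_pos'][:2]-C)@TX,s['wrist_torque'])"
```

```text
12.525 pos [459.39 -27.68 102.7 ] f [-1.27  3.12  7.75] along 2.98 across -1.58 open -3.5461452438009026e-05 tips 25.0 [-6.400e-02  3.240e-01  2.104e+00  1.000e-03  7.130e-01  3.700e-02]
-120.5389844653788 -2.439237509185406 [0.53116354 0.23825267 0.00650952]
```

Request:
carry_out(delta_pos=[[0,0,-0.006],[0.015,-0.0002,-0.006],[0.015,-0.0002,-0.002],[0.015,-0.0002,-0.0005],[0.015,-0.0004,0.0001],[0.013,-0.0004,0.0001],[0.011,-0.0004,0.0001],[0.008,-0.0004,0.0001]], rot=[[0,0,0],[0,0,0],[0,0,0],[0,0,0],[0,0,0],[0,0,0],[0,0,0],[0,0,0]])

```text
clock: 13.52
eef_pos: [459.5, -19.6, 102.7]
tcp_rot: [-3.141, -0.0, 1.469]
contact_force: [-2.6, 3.3, 12.7]
opening: 0.002
grasp_force: 6.0
```

Request:
carry_out(delta_pos=[[-0.002,0,0],[-0.004,0,0],[-0.006,0,0],[-0.008,0,0],[-0.008,0,-0.02],[-0.008,0,-0.06],[-0.008,0,-0.08],[-0.008,0,-0.08]], rot=[[0,0,0],[0,0,0],[0,0,0],[0,0,0],[0,0,0],[0,0,0],[0,0,0],[0,0,0]])

```text
clock: 14.52
eef_pos: [459.6, -27.9, 183.3]
tcp_rot: [3.139, -0.0, 1.47]
contact_force: [1.3, -0.5, 0.4]
opening: -0.0
grasp_force: 0.0
```

```bash
python3 -c "
from h import *
st();go(C-TY*112.5,150,174.2)"
```

```text
14.525 pos [459.57 -27.85 183.28] f [ 1.28 -0.46  0.37] along -0.33 across 1.32 open -0.0004944106216657288 tips 25.0 [-0.064  0.189  2.047 -0.     0.903  0.038]
clock 14.525 d(m) [0.0082, 0.0022, 0.0333] rot [0.12, 0.12, -90.0] tips 25.0
```

Request:
carry_out(delta_pos=[[0.002,0.0005,0.0],[0.004,0.001,0.0],[0.006,0.0015,0.0],[0.008,0.002,0.0],[0.008,0.002,0.0],[0.008,0.002,0.0],[0.008,0.002,0.015],[0.008,0.002,0.033]], rot=[[0,0,-10.5],[0,0,-21],[0,0,-31.5],[0,0,-42],[0,0,-52.5],[0,0,-63],[0,0,-73.5],[0,0,-84]], claw=0.06, grip_force=30)

```text
clock: 15.52
eef_pos: [460.9, -20.0, 147.7]
tcp_rot: [-3.141, -0.001, 2.942]
contact_force: [-0.1, -0.4, -0.9]
opening: 0.699
grasp_force: 0.0
```

```bash
python3 -c "
from h import *
go(C-TY*112.5,150,174.2);st()"
```

```text
clock 15.525 d(m) [-0.0016, 0.0004, -0.0023] rot [-0.01, -0.06, -5.65] tips 25.0
15.525 pos [460.94 -20.   147.74] f [-0.08 -0.41 -0.95] along -0.41 across -0.04 open 0.6994283565736066 tips 25.0 [-0.047  0.248  2.071 -0.     0.823 -1.417]
```

Request:
carry_out(delta_pos=[[-0.002,0,0.01],[-0.002,0,0.018],[-0.002,0,0.018]], rot=[[0,0,-5.8],[0,0,-5.8],[0,0,-5.8]])

```text
clock: 15.9
eef_pos: [462.6, -20.4, 130.2]
tcp_rot: [-3.141, -0.002, 3.035]
contact_force: [0.1, -0.3, -0.7]
opening: 0.707
grasp_force: 0.0
```

```bash
python3 -c "
from h import *
go(C-TY*112.5,68,174.2);st()
im=r.grab_frame('side');cv2.imwrite('pics/s3.png',cv2.resize(im[150:270,240:370],None,fx=5,fy=5,interpolation=cv2.INTER_CUBIC))"
```

```text
clock 15.9 d(m) [-0.0001, 0.0004, 0.0622] rot [-0.01, -0.13, -0.33] tips 25.0
15.9 pos [462.62 -20.35 130.17] f [ 0.09 -0.31 -0.69] along -0.3 across 0.13 open 0.7070182774131367 tips 25.0 [-0.047  0.28   2.08  -0.     0.784 -1.511]
```

View pics/s3.png

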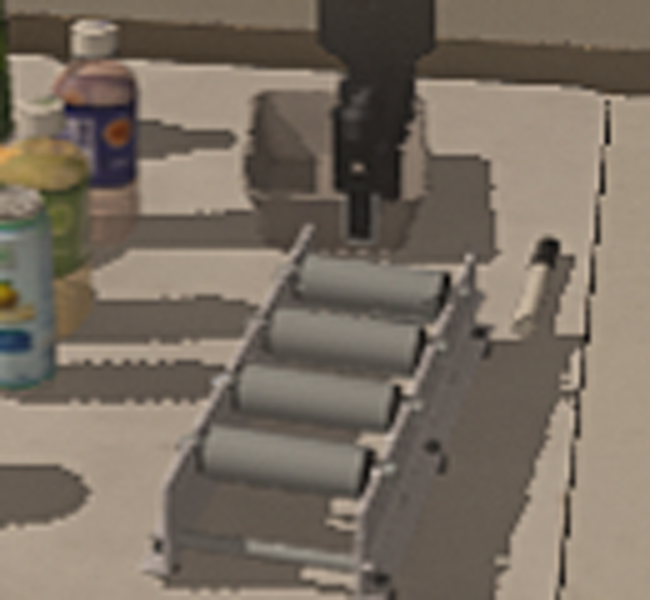

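The finger stands at (360,215) in the crop, over the middle of roller 4 (300-445, 280). All rollers are seated. I'll descend and close.

Request:
carry_out(delta_pos=[[0,0.0004,0.012],[0,0.0004,0.024],[0,0.0004,0.036],[0,0.0004,0.048],[0,0.0004,0.056],[0,0.0004,0.062],[0,0.0004,0.062]], rot=[[0,0,-0.3],[0,0,-0.3],[0,0,-0.3],[0,0,-0.3],[0,0,-0.3],[0,0,-0.3],[0,0,-0.3]])

```text
clock: 16.82
eef_pos: [463.3, -20.0, 68.9]
tcp_rot: [-3.142, -0.001, 3.042]
contact_force: [0.5, 0.4, 0.5]
opening: 0.708
grasp_force: 0.0
```

Request:
carry_out(delta_pos=[[0,0,0],[0,0,0],[0,0,0]], rot=[[0,0,0],[0,0,0],[0,0,0]], claw=0.036, grip_force=20)

```text
clock: 17.2
eef_pos: [463.7, -20.0, 69.5]
tcp_rot: [3.142, 0.001, 3.042]
contact_force: [-0.2, -0.4, -0.7]
opening: 0.422
grasp_force: 0.0
```

Request:
carry_out(delta_pos=[[0,0,0],[0,0,0],[0,0,0],[0,0,0]], rot=[[0,0,0],[0,0,0],[0,0,0],[0,0,0]], claw=0.028, grip_force=30)

```text
clock: 17.7
eef_pos: [463.7, -20.0, 69.6]
tcp_rot: [-3.142, 0.0, 3.042]
contact_force: [-1.6, -0.1, 6.8]
opening: 0.365
grasp_force: 30.6
```

The gripper holds it, with the opening at 31 mm. I'll lift straight up.

Request:
carry_out(delta_pos=[[0,0,-0.004],[0,0,-0.012],[0,0,-0.024],[0,0,-0.044],[0,0,-0.07],[0,0,-0.1],[0,0,-0.11],[0,0,-0.11]], rot=[[0,0,0],[0,0,0],[0,0,0],[0,0,0],[0,0,0],[0,0,0],[0,0,0],[0,0,0]])

```text
clock: 18.7
eef_pos: [463.7, -20.0, 179.8]
tcp_rot: [3.142, 0.001, 3.042]
contact_force: [0.1, 0.0, -2.5]
opening: 0.365
grasp_force: 30.1
```

```bash
python3 -c "
from h import *
st()
go([518.7,-263.2],180,97.1);r.grab_frame('side')
im=r.grab_frame('top')
for d in r.cut_out('grey_tray','top')[:1]:
    ys,xs=np.nonzero(d['mask']);p=at('top',np.c_[xs,ys],52)[:,:2];print(d['p'],cv2.minAreaRect(p.astype(np.float32)))
cv2.imwrite('pics/t4.png',cv2.resize(im[190:300,215:430],None,fx=3.5,fy=3.5,interpolation=cv2.INTER_CUBIC))"
```

```text
18.7 pos [463.74 -20.   179.77] f [ 0.08  0.01 -2.45] along 0.02 across 0.08 open 0.36497254632553894 tips 25.0 [-0.046  0.2    2.042 -0.     0.898 -1.518]
clock 18.7 d(m) [-0.0789, -0.2365, -0.0001] rot [0.06, 0.07, 77.2] tips 25.0
0.97 ((516.7316284179688, -263.45684814453125), (132.3478546142578, 190.95187377929688), 6.485792636871338)
```

View pics/t4.png

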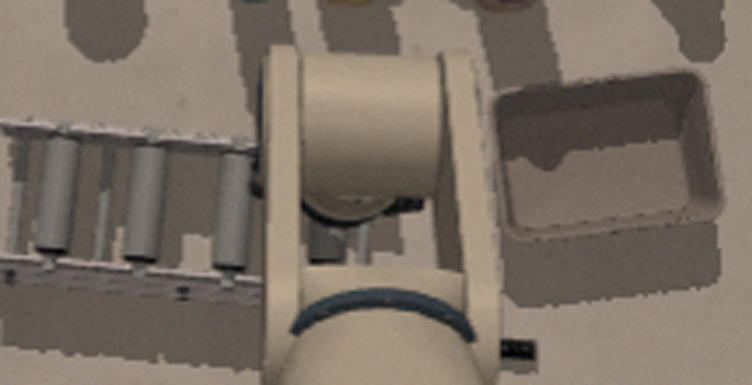

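The crop shows rollers 1-3 seated at (58,195), (145,203) and (233,210). The lifted roller is hidden under the arm, and the tray is unobstructed at (492-722, 70-240). The 2.45 N weight matches one roller, so I'll carry it over.

Request:
carry_out(delta_pos=[[-0.01,-0.03,0],[-0.02,-0.06,0],[-0.03,-0.09,0],[-0.04,-0.12,0],[-0.05,-0.15,0],[-0.06,-0.18,0],[-0.07,-0.21,0],[-0.078,-0.2365,0]], rot=[[0,0,9.6],[0,0,19.3],[0,0,28.9],[0,0,38.5],[0,0,48.2],[0,0,57.8],[0,0,67.5],[0,0,77.1]])

```text
clock: 19.85
eef_pos: [517.2, -264.0, 177.8]
tcp_rot: [-3.14, -0.001, 1.691]
contact_force: [0.4, -0.4, -2.5]
opening: 0.362
grasp_force: 30.3
```

Request:
carry_out(delta_pos=[[0,0,0],[0,0,0],[0,0,0.03],[0,0,0.06],[0,0,0.075],[0,0,0.075]], rot=[[0,0,0],[0,0,0],[0,0,0],[0,0,0],[0,0,0],[0,0,0]])

```text
clock: 20.6
eef_pos: [517.0, -262.2, 103.4]
tcp_rot: [-3.14, -0.001, 1.698]
contact_force: [-0.0, 0.6, -2.4]
opening: 0.362
grasp_force: 30.3
```

```bash
python3 -c "
from h import *
st();go([518,-263.2],60,96.8)
im=r.grab_frame('side');cv2.imwrite('pics/s5.png',cv2.resize(im[140:230,270:360],None,fx=6,fy=6,interpolation=cv2.INTER_CUBIC))"
```

```text
20.6 pos [ 516.95 -262.21  103.37] f [-0.02  0.57 -2.38] along 0.57 across -0.07 open 0.362353261603135 tips 25.0 [-0.472  0.471  1.848  0.     0.825 -0.599]
clock 20.6 d(m) [-0.0012, 0.001, 0.0434] rot [-0.11, -0.08, 0.47] tips 25.0
```

View pics/s5.png

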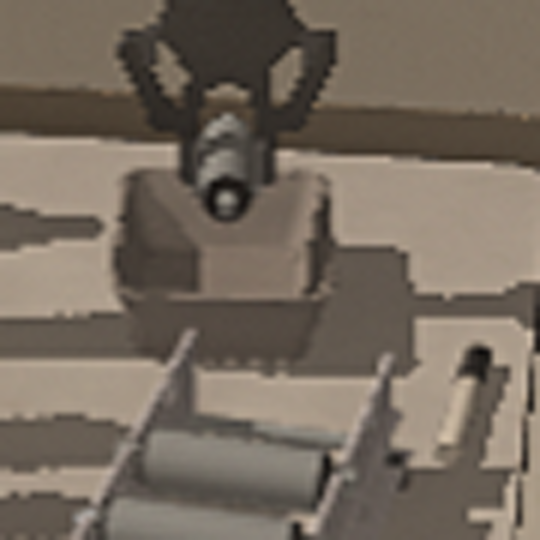

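The roller, with its end at (225,195), hangs centred over the tray opening (120-325), aligned with its long side.

Request:
carry_out(delta_pos=[[-0.001,0.001,0.015],[-0.001,0.001,0.03],[-0.001,0.001,0.045],[-0.001,0.001,0.056],[-0.001,0.001,0.06],[-0.001,0.001,0.06]], rot=[[0,0,0],[0,0,0],[0,0,0],[0,0,0],[0,0,0],[0,0,0]])

```text
clock: 21.4
eef_pos: [518.7, -263.9, 44.0]
tcp_rot: [-3.141, -0.0, 1.696]
contact_force: [0.5, -0.2, -2.7]
opening: 0.364
grasp_force: 30.3
```

Request:
carry_out(delta_pos=[[0,0,0.001],[0,0,0.002],[0,0,0.003],[0,0,0.003]], rot=[[0,0,0],[0,0,0],[0,0,0],[0,0,0]])

```text
clock: 21.9
eef_pos: [518.7, -263.9, 41.3]
tcp_rot: [3.142, 0.0, 1.696]
contact_force: [0.2, 0.6, -1.5]
opening: 0.361
grasp_force: 30.3
```

Request:
carry_out(delta_pos=[[0,0,0.001],[0,0,0.002],[0,0,0.002]], rot=[[0,0,0],[0,0,0],[0,0,0]])

```text
clock: 22.28
eef_pos: [518.6, -263.9, 39.2]
tcp_rot: [-3.141, -0.0, 1.696]
contact_force: [-0.3, -0.0, -2.9]
opening: 0.36
grasp_force: 30.3
```

Request:
carry_out(delta_pos=[[0,0,0.001],[0,0,0.0015],[0,0,0.0015]], rot=[[0,0,0],[0,0,0],[0,0,0]])

```text
clock: 22.65
eef_pos: [518.7, -263.9, 37.7]
tcp_rot: [-3.141, -0.0, 1.696]
contact_force: [-0.0, 0.2, -2.1]
opening: 0.357
grasp_force: 30.3
```

Request:
carry_out(delta_pos=[[0,0,0.001],[0,0,0.002],[0,0,0.002]], rot=[[0,0,0],[0,0,0],[0,0,0]])

```text
clock: 23.02
eef_pos: [518.6, -263.9, 35.7]
tcp_rot: [-3.141, -0.0, 1.696]
contact_force: [1.3, -0.2, -2.2]
opening: 0.362
grasp_force: 30.3
```

Request:
carry_out(delta_pos=[[0,0,0.001],[0,0,0.0015],[0,0,0.0015]], rot=[[0,0,0],[0,0,0],[0,0,0]])

```text
clock: 23.4
eef_pos: [518.7, -263.9, 34.2]
tcp_rot: [-3.142, -0.0, 1.696]
contact_force: [-0.0, 0.7, -2.3]
opening: 0.364
grasp_force: 30.3
```

Request:
carry_out(delta_pos=[[0,0,0.001],[0,0,0.0015],[0,0,0.0015]], rot=[[0,0,0],[0,0,0],[0,0,0]])

```text
clock: 23.78
eef_pos: [518.7, -263.9, 32.7]
tcp_rot: [-3.141, -0.0, 1.696]
contact_force: [-0.7, 0.2, -3.4]
opening: 0.365
grasp_force: 30.3
```

Request:
carry_out(delta_pos=[[0,0,0.001],[0,0,0.001],[0,0,0.001]], rot=[[0,0,0],[0,0,0],[0,0,0]])

```text
clock: 24.15
eef_pos: [518.7, -263.9, 31.8]
tcp_rot: [-3.142, -0.0, 1.696]
contact_force: [-0.4, 0.2, -2.4]
opening: 0.362
grasp_force: 30.3
```

Request:
carry_out(delta_pos=[[0,0,0.0005],[0,0,0.001],[0,0,0.001]], rot=[[0,0,0],[0,0,0],[0,0,0]])

```text
clock: 24.52
eef_pos: [518.7, -263.9, 30.8]
tcp_rot: [-3.142, -0.0, 1.696]
contact_force: [0.2, 0.1, -2.4]
opening: 0.362
grasp_force: 30.3
```

Request:
carry_out(delta_pos=[[0,0,0.0005],[0,0,0.001],[0,0,0.001]], rot=[[0,0,0],[0,0,0],[0,0,0]])

```text
clock: 24.9
eef_pos: [518.7, -263.9, 29.7]
tcp_rot: [-3.142, -0.0, 1.696]
contact_force: [-0.0, -1.0, -2.2]
opening: 0.358
grasp_force: 30.3
```

Request:
carry_out(delta_pos=[[0,0,0.0005],[0,0,0.001],[0,0,0.001]], rot=[[0,0,0],[0,0,0],[0,0,0]])

```text
clock: 25.28
eef_pos: [518.7, -263.9, 28.8]
tcp_rot: [3.142, 0.0, 1.696]
contact_force: [0.3, -0.5, -1.4]
opening: 0.36
grasp_force: 30.5
```

Request:
carry_out(delta_pos=[[0,0,0.0005],[0,0,0.001],[0,0,0.001]], rot=[[0,0,0],[0,0,0],[0,0,0]])

```text
clock: 25.65
eef_pos: [518.8, -264.0, 28.4]
tcp_rot: [3.141, 0.0, 1.696]
contact_force: [-2.3, 0.8, 6.2]
opening: 0.361
grasp_force: 35.7
```

```bash
python3 -c "
from h import *
st()
im=r.grab_frame('side');cv2.imwrite('pics/s6.png',cv2.resize(im[150:220,280:350],None,fx=8,fy=8,interpolation=cv2.INTER_CUBIC))"
```

```text
25.65 pos [ 518.85 -263.99   28.38] f [-2.34  0.8   6.23] along 0.56 across -2.41 open 0.3607599448575265 tips 25.0 [-0.473  0.589  1.87   0.     0.683 -0.599]
```

View pics/s6.png

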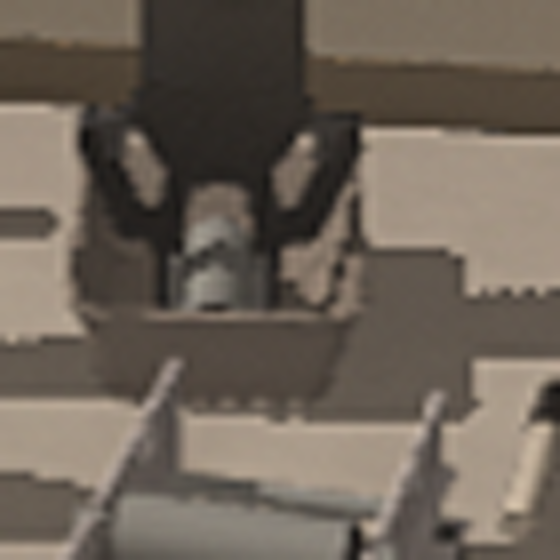

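It touches the floor with 6 N, and the roller sits level inside the tray, with its end at (210,280). I'll ease off, open a little and back out upwards.

Request:
carry_out(delta_pos=[[0,0,-0.0005],[0,0,-0.0005],[0,0,-0.0005],[0,0,-0.0005],[0,0,-0.0005]], rot=[[0,0,0],[0,0,0],[0,0,0],[0,0,0],[0,0,0]], claw=0.046)

```text
clock: 26.32
eef_pos: [518.7, -263.9, 28.2]
tcp_rot: [-3.142, -0.0, 1.696]
contact_force: [-0.2, -0.2, -0.7]
opening: 0.535
grasp_force: 0.0
```

Request:
carry_out(delta_pos=[[0,0,-0.01],[0,0,-0.03],[0,0,-0.06],[0,0,-0.1],[0,0,-0.14],[0,0,-0.18],[0,0,-0.2],[0,0,-0.2]], rot=[[0,0,0],[0,0,0],[0,0,0],[0,0,0],[0,0,0],[0,0,0],[0,0,0],[0,0,0]])

```text
clock: 27.32
eef_pos: [519.7, -264.4, 231.3]
tcp_rot: [3.138, 0.003, 1.696]
contact_force: [0.2, -0.2, -0.5]
opening: 0.541
grasp_force: 0.0
```

Request:
carry_out(delta_pos=[[0,0.05,0],[0,0.1,0],[0,0.15,0],[0,0.2,0],[0,0.2,0]], rot=[[0,0,0],[0,0,0],[0,0,0],[0,0,0],[0,0,0]])

```text
clock: 27.95
eef_pos: [719.3, -237.6, 226.3]
tcp_rot: [-3.141, -0.001, 1.698]
contact_force: [-1.2, 0.8, -0.7]
opening: 0.54
grasp_force: 0.0
```

```bash
python3 -c "
from h import *
st()
a=r.grab_frame('side')[150:270,250:370];b=r.grab_frame('top')[190:300,205:430]
f=lambda i,w,h:cv2.resize(i,(w,h),interpolation=cv2.INTER_CUBIC)
cv2.imwrite('pics/f7.png',np.hstack([f(a,300,300),f(b,500,300)]))"
```

```text
27.95 pos [ 719.28 -237.63  226.27] f [-1.19  0.81 -0.65] along 0.69 across -1.26 open 0.5395300411958619 tips 25.0 [-0.321  0.584  1.336  0.     1.223 -0.449]
```

View pics/f7.png

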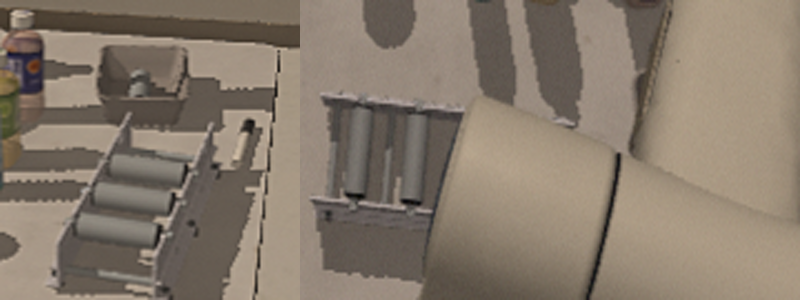

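The side view shows the roller lying in the upright tray at about (140,82), with the three sound rollers still seated. The gripper is clear of everything, so I'm handing in.

```bash
python3 -c "
from h import *
print(r.sign_off())"
```

```text
the job is handed in; nothing more can be done
None
```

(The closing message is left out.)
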